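# Switch on the guarded power toggle of the throwing wheel

### The job

Switch the throwing wheel on: lift the hinged clear guard on the control deck, flip the toggle beneath it over from leaning to the front to leaning towards the wheel head, then let the guard drop fully shut over it again. Work gently, pick nothing up, and leave the other toggle, the speed dial and everything standing about as they are.

Things in the scene. Friction and masses are not known exactly. Their poses are not given: they have to be found in the camera images.
- wheel: potter's wheel fixed to the table: white body 520 deep (its x), 340 mm wide (y). Low control deck, 95 mm above the table, at the end nearer the robot, x = -260 to -85; behind it body 105 mm high with a round grey splash pan (336 mm across, rim 183 mm high, centre x = +90) and aluminium wheel head. Origin: centre of underside; x points from deck to wheel head, y left, z up
- power_pivot (a point): point on the deck, 95 mm above the table, where the power toggle pivots (machine x = -175, y = +75 mm); axes parallel to the machine's. The guard's bracket stands round it: two upright steel cheeks 34 mm high, 70 mm clear between them (y = -35 to +35 from here), x = -24 to +53 mm; a hinge pin behind; open at the front (towards the robot)
- power (a joint): power toggle under the guard: steel bat handle 39 mm long, 11 mm thick at its end, swinging about the machine's y axis. 0 = off, leans 0.45 rad from upright to the front (robot's end); 0.9 = on, leans 0.45 rad towards the wheel head. Snaps over past the middle (0.45) to the side it is on; about 6 N at half its height starts it
- power_tip (a point): point on the power toggle's axis 37 mm from its pivot, near its end
- guard (a joint): hinged guard over the power toggle: 0 = shut (level), grows as its front edge is lifted, stop at 1.85 rad. About 70 g, swings freely: let go short of upright (1.57) it falls shut by itself; pushed past upright it rests leaning back on its stop, until its top is pushed forward past upright again
- guard_lip (a point): middle of the lip along the guard's front edge, 84 mm wide. Shut: the lip slopes up by 0.55 rad from 34 mm in front of the power pivot, 46 mm above the deck, to its edge 47 mm in front, about 56 mm above the deck. The space below it, down to the deck, is free
- guard_hinge (a point): hinge pin of the guard, along the machine's y, 48 mm behind (+x) and 46 mm above the power pivot. The guard is a clear flap in a steel frame, 84 mm wide, 3 mm thick; shut, it lies level with its underside 46 mm above the deck and reaches 82 mm forward of the hinge to its lip (95 mm to the lip's edge); side flanges hang 11 mm below it outside the cheeks
- direction_tip (a point): near the end of the direction toggle: a bare bat handle of the same shape as the power toggle, without a guard, at x = -190, y = -45 mm in the machine's frame; it leans sideways. To be left as it is
- speed_mark (a point): white pointer mark on the black speed dial (38 mm across, 22 mm high, centred at x = -190, y = -118 mm in the machine's frame). To be left as it is
- figurine: small unglazed white figurine, 30 mm wide, 39 mm tall, standing on the deck; origin at the centre of its underside. To be left alone
- ribtool: trimming tool lying on the deck: round wooden handle 12 mm thick with a short steel end, 106 mm long; origin at the underside of the handle's middle. To be left alone
- mug: unglazed mug, 76 mm wide, 85 mm tall, on the table beside the machine; origin at the centre of its underside. To be left alone
- jar: white lidded jar, 64 mm wide, 85 mm tall, on the table beside the machine; origin at the centre of its underside. To be left alone
- knife: flat wooden modelling knife, 170 mm long, 5 mm thick, lying on the table in front of the machine; origin on its underside. To be left alone
- tray: black plastic tray 150 x 220 x 45 mm with a few sticks; origin at the centre of its underside. To be left alone

How it is judged (in metres and radians):
On the way, in this order (a step that is already met when the one before it is completed fails the run):
1. the guard is lifted (by more than 0.2 rad) while the toggle is still off (value of joint guard above 0.2 rad and value of joint power below 0.3 rad), for 0.1 s.
2. the power toggle is flipped on under the lifted guard (value of joint power above 0.75 rad and value of joint guard above 0.1 rad), for 0.05 s.
At the end, for the whole second after the job is handed in: power toggle on (above 0.75 rad of 0.9), guard shut (below 0.04 rad) and at rest; direction toggle within 8 mm, dial mark within 6 mm and every bystander within 15 mm of where they began (value of joint power above 0.75 rad and value of joint guard below 0.04 rad and velocity of joint guard below 0.05 rad/s and distance of direction_tip from where it was at the start of the episode below 0.008 m and distance of speed_mark from where it was at the start of the episode below 0.006 m and distance of each of figurine, ribtool, mug, jar, knife, tray from where it was at the start of the episode below 0.015 m); the robot touches nothing.
It fails at once if a bystander is shoved, lifted or carried (moved over 20 mm) (distance of any of figurine, ribtool, mug, jar, knife, tray from where it was at the start of the episode above 0.02 m).
It fails at once if the direction toggle is flipped or the speed dial turned (distance of direction_tip from where it was at the start of the episode above 0.015 m or distance of speed_mark from where it was at the start of the episode above 0.008 m).
It fails at once if the guard or the toggle is forced or squeezed (over 45 N) (contact force between the fingers and guard above 45 N or contact force between the fingers and power above 45 N).
It also fails if it takes over 48 s, if anything falls off the work surface, if the arm or the gripper's body presses on something with over 40 N, if the wrist force passes 120 N, or if a joint passes its speed limit or range.

### The arm

A 6-joint arm with a two-finger parallel gripper is mounted at the origin on the work surface. World frame = base frame: x ahead of the robot, y to its left, z up, the work surface at z = 0. Lengths are in mm, angles in rad, forces in N, time in s.
With the tool pointing down it reaches from about 275 to 1000 mm from the base axis. Payload 8.4 kg.
Tool frame: the origin (TCP) lies midway between the tips of the shut fingers; the grasp point (between the pads) lies r.grip_point_offset behind it (r.grip_point_offset is the distance from the TCP to the grasp point, in mm); z points along the fingers, y is the direction in which the jaws open and shut (so a half turn about z gives the same grasp; the last joint's range is limited). The gripper opens to 85 mm and grips with 20 to 120 N. Pads are 22 mm wide; open, the fingers measure 114 mm over their backs; the gripper's body (76 mm by 85 mm) begins 54 mm behind the grasp point. The pads swing forward as they close: fully open they stand 13 mm farther back than shut.
Start: joints at [1.328, 0.353, 1.633, -0, 1.155, -0.002], TCP at [149.048, 606.97, 231.281] pointing down, gripper open.
Joint ranges: [-2.63, 2.63], [-0.92, 2.1], [0.06, 2.66], [-1.3, 4.44], [0, 2.69], [-3.02, 3.02]. Speed limits (rad/s): [2.22, 2.22, 2.79, 3.14, 3.14, 3.14].

### API

Orientations are given as [roll, pitch, yaw] about the fixed x, y, z axes, in that order (R = Rz(yaw) Ry(pitch) Rx(roll)).
In Python, from rig import r gives the robot as it stands.
- The arm moves only by the tool move_arm, never from a script. Its argument "targets" is one flat list of numbers, 5 for each row, row after row: the gripper's target within -1 to 1 (fully open at 1, half-way at 0, shut at -1), then the shift along the tool's x, y, z in cm, then the turn about the tool's z in degrees. In form: [gripper, tx, ty, tz, turn, gripper, tx, ty, tz, turn, ...]. A call has 1 to 10 rows; each row is the pose to reach, as a shift and turn from the pose commanded when the call began, along the tool's axes at that moment; what a row does not reach only later rows make up. A row lasts 1/10 s, in which the tool goes at most 50 mm and 8.59 degrees, less where a joint would pass 70% of its speed; a pose out of reach is approached as far as the arm can. A call with a gripper value outside its range is refused whole. The fingers move at their own pace and stop on an object; "squeeze" is the grip in N (left out, the last holds). Time passes only in rows, so rows that repeat a pose let the fingers close. It gives the time, the measured TCP pose, the force and the opening at its end, in the units of the state.
- r.sense(): the state, without advancing time (a new reading comes with each control period).
- r.grab_frame(name): name is "scene" or "top"; returns a dict with "img" (480x640x3 uint8, blue, green, red), "K" (3x3 intrinsics, pixels), "world_to_cam" (4x4, takes a point from world to camera coordinates). Camera axes: x right, y down, z forward; pixel columns grow to the right and rows downward; lengths in mm; the calibration is good to about 2 mm. A picture is of the moment at which its call begins. There is no depth.
- r.sign_off(): hands the job in, once; it reports no verdict.
Trained networks look in a picture, given as the dict that the camera call returned (one of the last four; its "shot" number tells which), for a name from the list of things; names that differ only in an ending like _2 or _b are one class to them, and where a whole thing is asked for, a point or a joint stands for the part that bears it (a point fixed in the world has none). Each returns a list of dicts, best first, with "conf" (0 to 1); they miss things now and then, are a little off and sometimes report something else, mostly with a low value. They report only what shows in the picture. A call takes as long as a camera call.
- r.outline_of(picture, thing): "region" (480x640 bool, what is visible of it).
- r.mark_of(picture, thing): "position" ([x, y, z] in mm, in world coordinates, good to about 4 mm: a listed point, or the origin of a listed thing).
The state is a dict: "clock": time; "qpos": joint angles; "qvel": joint speeds; "joint_efforts": joint torques, N m; "eef_pos": TCP position; "tcp_rot": TCP orientation; "contact_force": force on the tool from outside, world axes, zero at the start; "wrist_torque": the same for the moment, N m; "opening": opening from 0.0 (shut) to 1.0 (fully open).
Only numpy, scipy, OpenCV 4.12 (cv2) and the standard library are available. Lean on these libraries where they do the work, as an engineer would, in place of code of your own. Each camera call takes 0.05 s, during which the arm holds its last target.

## Working session

There is one attempt and no reset: what is moved stays moved. The work goes in short steps, Python scripts to look and compute and a tool call to move; the robot and the scene stay as the last step left them, time stands still between calls to the robot, and variables do not carry over. Pictures are saved under pics/ and viewed, and the job is handed in when it is done.

Besides the shell and the picture viewer there is one more tool, called after "Request:" as name(argument=value, ...) on one line, values as JSON. move_arm: Moves the arm, as the interface text tells. Its arguments: {"type":"object","properties":{"targets":{"type":"array","items":{"type":"number"}},"squeeze":{"type":"number"}},"required":["targets"]}

```bash
mkdir -p pics; ls
python3 - <<'E'
from rig import r
import cv2
print(r.sense(), r.grip_point_offset)
for n in ("scene","top"):
    f=r.grab_frame(n); cv2.imwrite(f"pics/{n}0.png",f["img"]); print(n,f["K"].tolist(),f["world_to_cam"].round(3).tolist())
    for t in ["wheel","power_pivot","power_tip","guard_lip","guard_hinge","direction_tip","speed_mark","figurine","ribtool","mug","jar","knife","tray"]:
        m=r.mark_of(f,t)
        print(t,[(x["position"],round(x["conf"],2)) for x in m[:2]])
E
```

```text
pics
{'clock': 0.0, 'qpos': array([ 1.32764781e+00,  3.53694662e-01,  1.63415316e+00, -1.13328107e-05,
        1.15519770e+00, -2.38863741e-03]), 'qvel': array([ 2.44561980e-05, -8.73503274e-04,  1.06804489e-03,  9.42866675e-04,
        1.62531902e-05,  9.12183391e-04]), 'joint_efforts': array([ 1.89421648e-03, -6.05267215e+01, -3.42073095e+01, -1.31033232e-05,
        9.28175985e-03, -6.04259597e-06]), 'eef_pos': array([148.90406191, 606.49871127, 230.52449541]), 'tcp_rot': array([-3.14013976e+00,  6.89104085e-06,  2.90083736e+00]), 'contact_force': array([-0.48891562,  0.23646507, -0.47179989]), 'wrist_torque': array([ 0.01233024, -0.05486001, -0.01331207]), 'opening': 0.9979063947320598} 18.700000000000003
scene [[538.3191948591187, 0.0, 318.4401487194335], [0.0, 538.3191948591187, 244.60431008056324], [0.0, 0.0, 1.0]] [[0.851, 0.525, -0.005, -448.483], [0.424, -0.693, -0.584, -281.563], [-0.31, 0.495, -0.812, 1506.738], [0.0, 0.0, 0.0, 1.0]]
wheel [([769.8, -1.3, -1.6], 0.73)]
power_pivot [([582.3, 28.0, 94.3], 0.89)]
power_tip []
guard_lip [([535.8, 12.1, 150.5], 0.79)]
guard_hi
[... 400 characters left out ...]
45, 0.0, 317.5629461467438], [0.0, 444.00261696705945, 234.69664913444822], [0.0, 0.0, 1.0]] [[0.011, -1.0, -0.023, -121.42], [-0.985, -0.007, -0.17, 603.937], [0.169, 0.025, -0.985, 958.253], [0.0, 0.0, 0.0, 1.0]]
wheel [([766.7, 1.6, -0.3], 0.81)]
power_pivot []
power_tip [([598.8, -36.8, 97.4], 0.43)]
guard_lip [([537.7, 9.9, 150.5], 0.73), ([767.9, -1.2, 0.0], 0.57)]
guard_hinge [([628.4, 35.7, 141.0], 0.79)]
direction_tip [([595.6, -76.7, 126.2], 0.55)]
speed_mark []
figurine [([655.5, -43.3, 97.3], 0.69)]
ribtool [([600.1, -37.2, 95.8], 0.52)]
mug [([675.2, -278.5, 2.3], 0.92)]
jar [([470.1, 181.7, -1.5], 0.64)]
knife [([443.6, -131.3, -3.4], 0.96)]
tray [([419.9, -545.6, -2.2], 0.71)]
```

View pics/scene0.png

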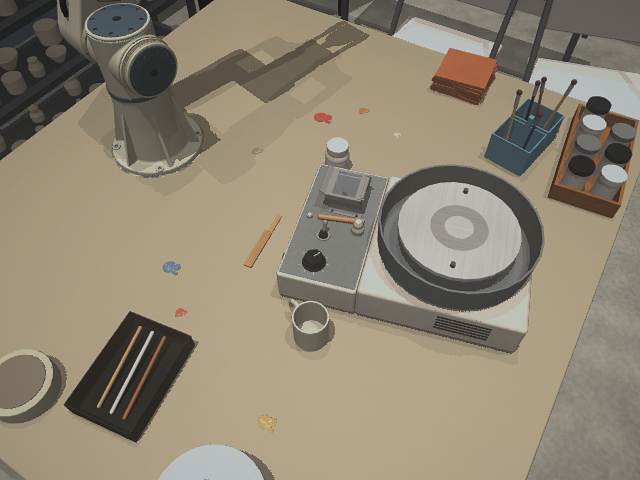

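View pics/top0.png

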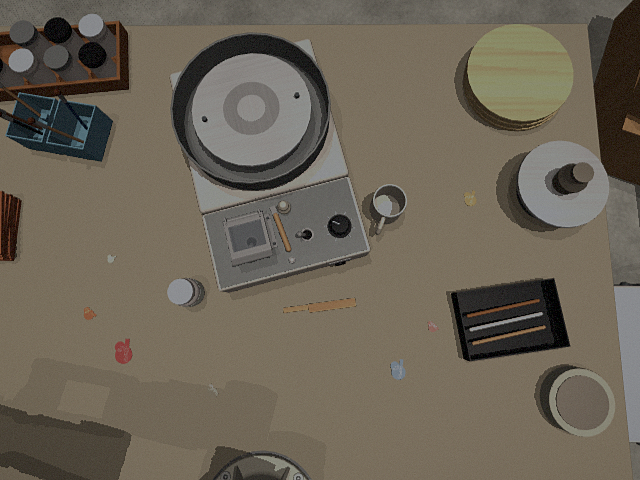

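The scene view shows the machine turned a little: guard at about (345,187), tool handle at (337,217), direction toggle at (323,233), dial at (313,260). The top view agrees, with the guard at (248,237). Next I fit the machine's pose.

```bash
cat > h.py <<'E'
import numpy as np
from rig import r
def tool():
    s=r.sense(); return s["eef_pos"],s["tcp_rot"]
def fit(P,W):
    P=np.array(P,float);W=np.array(W,float);a=P.mean(0);b=W.mean(0);p=P-a;w=W-b
    th=np.arctan2((p[:,0]*w[:,1]-p[:,1]*w[:,0]).sum(),(p*w).sum());R=np.array([[np.cos(th),-np.sin(th)],[np.sin(th),np.cos(th)]])
    return th,b-R@a,R
E
python3 - <<'E'
from h import *
import numpy as np
M={"wheel":(0,0),"power_pivot":(-175,75),"guard_lip":(-215.5,75),"guard_hinge":(-127,75),"direction_tip":(-190,-45)}
P=[];W=[];N=[]
from scipy.optimize import least_squares
for k in range(2):
  for n in("scene","top"):
    f=r.grab_frame(n)
    for t,m in M.items():
      for x in r.mark_of(f,t)[:1]:
        p=x["position"]
        if x["conf"]>.5: P.append(m);W.append(p[:2]);N.append((n,t,[round(v,1) for v in p],round(x["conf"],2)))
    if k==0:
      pt=r.outline_of(f,"power_tip"); print(n,[(o["conf"],np.argwhere(o["region"]).mean(0).round()) for o in pt[:2]])
th,t,R=fit(P,W)
res=np.array(W)-(np.array(P)@R.T+t)
for a,b in zip(N,res): print(a,b.round(1))
print(th,t)
def f(q):
    c,s=np.cos(q[0]),np.sin(q[0]); Pp=np.array(P); return (np.array(W)-np.c_[c*Pp[:,0]-s*Pp[:,1]+q[1],s*Pp[:,0]+c*Pp[:,1]+q[2]]).ravel()
q=least_squares(f,[th,*t],loss="soft_l1",f_scale=3).x; print("robust",q)
E
```

```text
scene []
top []
('scene', 'wheel', [771.7, -0.5, -0.4], 0.59) [ 3.8 -1.3]
('scene', 'power_pivot', [580.8, 26.4, 92.5], 0.93) [1.6 0.1]
('scene', 'guard_lip', [536.7, 10.8, 149.2], 0.86) [-3.5 -4.7]
('scene', 'guard_hinge', [623.5, 38.8, 139.5], 0.92) [-2.  -0.4]
('top', 'wheel', [768.0, 2.3, 2.2], 0.96) [0.1 1.5]
('top', 'guard_lip', [536.6, 13.1, 149.0], 0.65) [-3.6 -2.4]
('top', 'guard_hinge', [629.2, 36.3, 139.4], 0.85) [ 3.7 -2.9]
('scene', 'power_pivot', [580.9, 25.6, 93.0], 0.94) [ 1.7 -0.7]
('scene', 'guard_lip', [536.2, 9.8, 146.3], 0.89) [-4.  -5.7]
('scene', 'guard_hinge', [627.8, 34.7, 142.9], 0.57) [ 2.3 -4.5]
('scene', 'direction_tip', [595.0, -77.4, 129.4], 0.59) [-1.8 15.9]
('top', 'wheel', [766.3, -1.6, 3.7], 0.81) [-1.6 -2.4]
('top', 'guard_lip', [536.9, 12.0, 150.0], 0.66) [-3.3 -3.5]
('top', 'guard_hinge', [630.5, 36.0, 139.9], 0.64) [ 5.  -3.2]
('top', 'direction_tip', [598.0, -79.2, 125.5], 0.51) [ 1.2 14.1]
0.2701311984812599 [7.67871438e+02 7.62390515e-01]
robust [ 2.75274864e-01  7.67784996e+02 -2.00675484e-01]
```

```bash
cat >> h.py <<'E'
TH,T,R2=fit([(0,0),(0,0),(-175,75),(-218,75),(-218,75),(-127,75),(-127,75),(-190,-29)],
 [(770.5,-1),(767,1),(581.3,26.5),(536.3,10.8),(537,11.7),(625.8,37.2),(629.2,36),(596,-78)])
PIV=R2@np.array([-175,75])+T
def w2p(p): p=np.asarray(p); return np.append(R2.T@(p[:2]-PIV),p[2]-95)
def p2w(p): p=np.asarray(p,float); return np.append(R2@p[:2]+PIV,p[2]+95)
def shift(p):
    """tool-axis shift in cm to pivot-frame goal p; from measured pose; turn deg so tool x = -machine x"""
    from scipy.spatial.transform import Rotation as Ro
    e,o=tool(); Rm=Ro.from_euler("xyz",o).as_matrix()
    d=Rm.T@(p2w(p)-e)/10
    want=TH+np.pi; dy=(want-o[2]+np.pi)%(2*np.pi)-np.pi
    print("now piv",w2p(e).round(1),"yaw",o[2].round(3),"shift cm",d.round(2),"turn",-np.degrees(dy).round(1))
E
python3 - <<'E'
from h import *
print(TH,T,PIV)
for p,q in [((-175,75),(581,26.3)),((-218,75),(536.6,11.3)),((-127,75),(627.5,36.7)),((0,0),(768.5,0)),((-190,-29),(596,-78))]: print((R2@np.array(p)+T-q).round(1))
shift([-105,0,120])
E
```

```text
0.2791604304795964 [7.69074719e+02 2.87314053e-01] [580.18332244  24.16282928]
[-0.8 -2.1]
[2.2 1. ]
[-1.2  0.7]
[0.6 0.3]
[-1.6 -1.9]
now piv [-253.9  679.1  136.3] yaw 2.901 shift cm [-46.65 -51.54   1.63] turn -29.8
```

Request:
move_arm(targets=[-1,-4,-4,0,-6,-1,-8,-9,0,-12,-1,-12,-13,0,-18,-1,-16,-18,0,-24,-1,-20,-22,0,-30,-1,-24,-26,0,-30,-1,-28,-31,0,-30,-1,-32,-35,0,-30,-1,-36,-39,0,-30,-1,-36,-39,0,-30], squeeze=20)

```text
clock: 3.7
eef_pos: [390.9, 167.4, 231.7]
tcp_rot: [3.141, 0.001, -2.859]
contact_force: [1.2, 0.6, -0.1]
opening: 0.002
```

Run:
```python
from h import *
shift([-105,0,60])
print(r.sense()["contact_force"])
```

```text
now piv [-142.5  189.9  136.7] yaw -2.859 shift cm [ -3.67 -19.     7.67] turn 0.2
[ 1.16351857  0.5610182  -0.11192579]
```

Request:
move_arm(targets=[-1,-1,-4,0,0,-1,-2,-8,0,0,-1,-3,-12,2,0,-1,-3.6,-16,4,0,-1,-3.6,-19,6,0,-1,-3.6,-19,9,0,-1,-3.6,-19,10,0,-1,-3.6,-19,10,0])

```text
clock: 4.5
eef_pos: [476.6, -3.0, 130.2]
tcp_rot: [3.141, -0.003, -2.859]
contact_force: [0.2, 0.4, 0.3]
opening: -0.004
```

Run:
```python
from h import *
import cv2
shift([-70,0,32])
print(r.sense()["contact_force"])
for n in("scene","top"):
    f=r.grab_frame(n)
    im=f["img"]
    c=(345,187) if n=="scene" else (248,240)
    cr=im[c[1]-70:c[1]+70,c[0]-90:c[0]+90]
    cv2.imwrite(f"pics/{n}1.png",cv2.resize(cr,None,fx=4,fy=4,interpolation=cv2.INTER_CUBIC))
```

```text
now piv [-107.1    2.4   35.2] yaw -2.859 shift cm [-3.71 -0.25  0.31] turn 0.2
[0.18192375 0.38257495 0.32519715]
```

View pics/scene1.png

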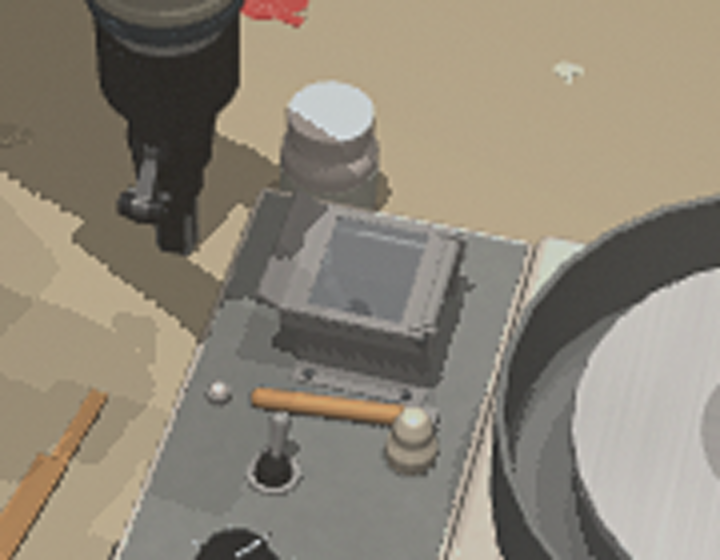

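View pics/top1.png

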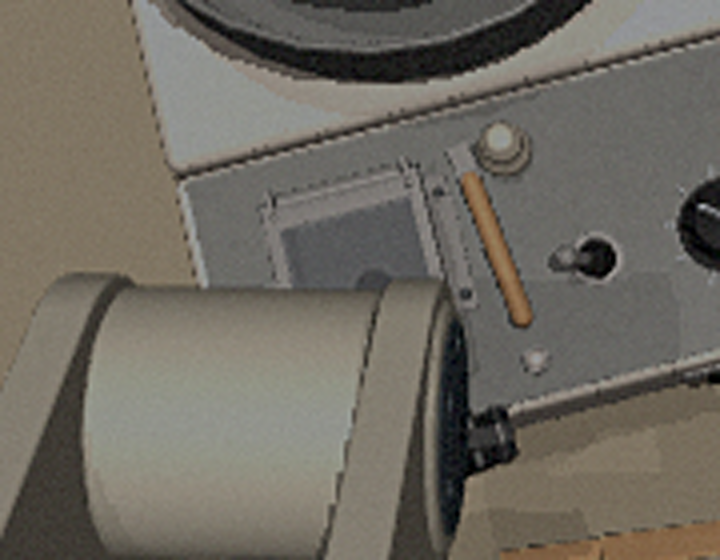

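Request:
move_arm(targets=[-1,-2,-0.2,0,0,-1,-4,-0.2,0,0,-1,-4.2,-0.2,0,0])

```text
clock: 4.9
eef_pos: [521.7, 7.7, 133.3]
tcp_rot: [-3.14, 0.005, -2.857]
contact_force: [0.3, -0.2, 0.1]
opening: 0.003
```

Request:
move_arm(targets=[-1,-0.15,0,0,0,-1,-0.3,0,0,0,-1,-0.4,0,0,0,-1,-0.4,0,0,0])

```text
clock: 5.3
eef_pos: [522.2, 7.7, 131.4]
tcp_rot: [-3.142, 0.0, -2.859]
contact_force: [-0.4, -0.5, 0.3]
opening: 0.001
```

Run:
```python
from h import *
shift([-58,0,35])
print(R2.T@r.sense()["contact_force"][:2],r.sense()["contact_force"])
```

```text
now piv [-60.3   0.2  36.4] yaw -2.859 shift cm [-0.23 -0.02  0.14] turn 0.2
[-0.46515583 -0.34359158] [-0.3524721  -0.45846324  0.3311513 ]
```

Request:
move_arm(targets=[-1,-0.1,0,0,0,-1,-0.2,0,0,0,-1,-0.2,0,0,0])

```text
clock: 5.6
eef_pos: [523.5, 8.1, 131.1]
tcp_rot: [3.141, -0.002, -2.859]
contact_force: [-4.4, -1.4, 2.8]
opening: 0.002
```

Request:
move_arm(targets=[-1,-0.1,0,0,0,-1,-0.1,0,0,0])

```text
clock: 5.8
eef_pos: [523.7, 8.1, 131.0]
tcp_rot: [3.141, -0.003, -2.859]
contact_force: [-7.1, -3.5, 5.6]
opening: -0.001
```

Request:
move_arm(targets=[-1,-0.1,0,0,0,-1,-0.1,0,0,0])

```text
clock: 6.0
eef_pos: [523.8, 8.2, 130.9]
tcp_rot: [3.141, -0.005, -2.859]
contact_force: [-10.6, -4.3, 8.4]
opening: -0.002
```

Request:
move_arm(targets=[-1,0,0,-0.3,0,-1,-0.06,0,-0.6,0,-1,-0.1,0,-0.9,0,-1,-0.2,0,-1.2,0,-1,-0.3,0,-1.5,0,-1,-0.3,0,-1.5,0])

```text
clock: 6.6
eef_pos: [526.1, 8.9, 145.5]
tcp_rot: [3.141, -0.006, -2.859]
contact_force: [-9.5, -4.4, 2.9]
opening: -0.001
```

```bash
cat > look.py <<'E'
import sys,cv2
from h import *
k=sys.argv[1]
for n in("scene","top"):
    f=r.grab_frame(n)
    im=f["img"]
    c=(345,187) if n=="scene" else (248,240)
    cr=im[c[1]-70:c[1]+70,c[0]-90:c[0]+90]
    cv2.imwrite(f"pics/{n}{k}.png",cv2.resize(cr,None,fx=4,fy=4,interpolation=cv2.INTER_CUBIC))
    print(n,[(w2p(x["position"]).round(1),round(x["conf"],2)) for x in r.mark_of(f,"guard_lip")[:2]])
print(w2p(r.sense()["eef_pos"]).round(1),r.sense()["contact_force"].round(1))
E
python3 look.py 2
```

```text
scene [(array([-42.8,   0.6,  67.4]), 0.96)]
top [(array([ -10. , -180. ,   20.4]), 0.62)]
[-56.2   0.2  50.2] [-9.7 -4.5  2.8]
```

View pics/scene2.png

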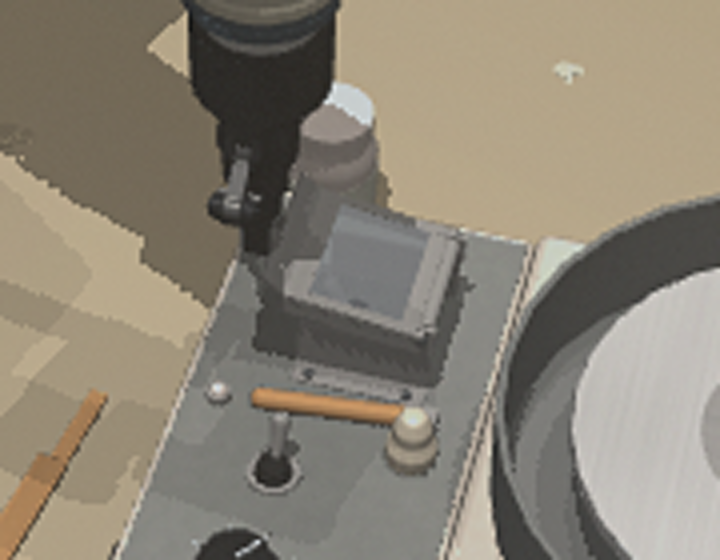

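Request:
move_arm(targets=[-1,-0.1,0,-0.4,0,-1,-0.3,0,-0.9,0,-1,-0.5,0,-1.3,0,-1,-0.7,0,-1.8,0,-1,-0.9,0,-2.2,0,-1,-1.2,0,-2.6,0,-1,-1.4,0,-2.9,0,-1,-1.6,0,-3.2,0])

```text
clock: 7.6
eef_pos: [540.7, 13.0, 177.9]
tcp_rot: [3.141, -0.008, -2.859]
contact_force: [-16.7, -6.1, 11.4]
opening: -0.002
```

```bash
python3 look.py 3
```

```text
scene [(array([-26.3,  -0.5, 100.6]), 0.64)]
top [(array([3.3, 3. , 2.7]), 0.27)]
[-41.    0.1  83. ] [-16.6  -6.1  12.3]
```

View pics/scene3.png

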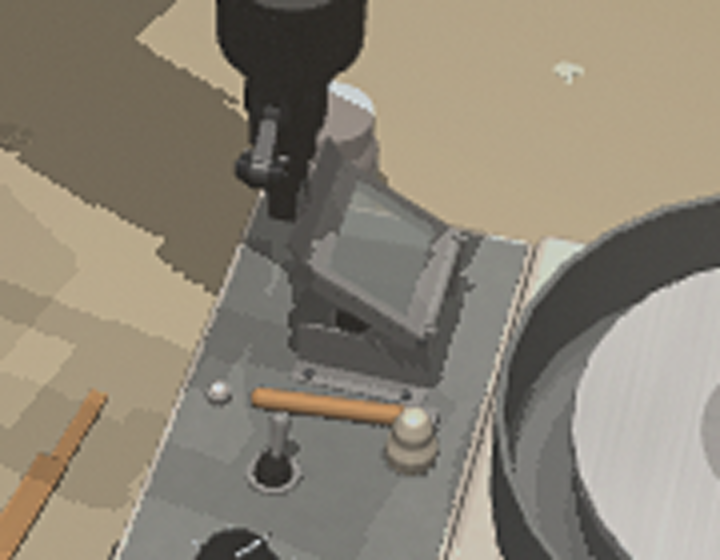

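Request:
move_arm(targets=[-1,-0.1,0,-0.5,0,-1,-0.4,0,-1.0,0,-1,-0.8,0,-1.4,0,-1,-1.2,0,-1.8,0,-1,-1.7,0,-2.2,0,-1,-2.1,0,-2.6,0,-1,-2.5,0,-2.8,0,-1,-2.5,0,-2.8,0])

```text
clock: 8.6
eef_pos: [569.4, 21.3, 206.6]
tcp_rot: [-3.141, 0.001, -2.859]
contact_force: [-0.2, -0.4, -0.0]
opening: -0.004
```

```bash
python3 look.py 4
```

```text
scene [(array([  1.8,   1. , 128.1]), 0.87)]
top []
[-12.3   0.4 111. ] [ 0.1 -0.2  0. ]
```

View pics/scene4.png

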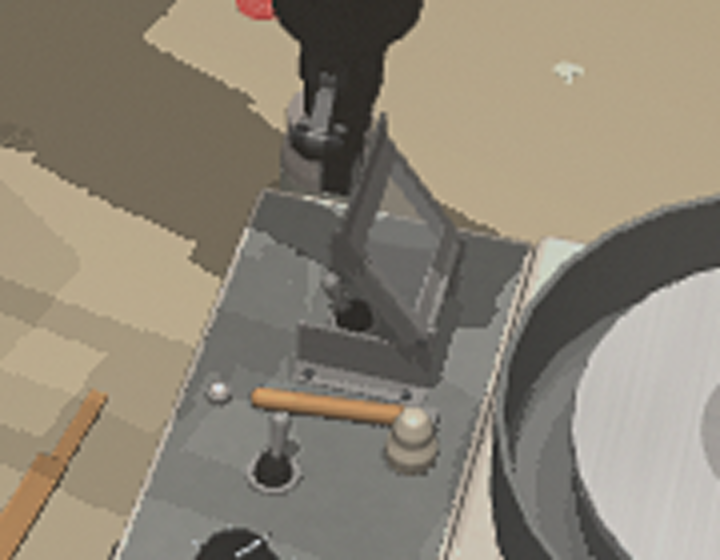

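Request:
move_arm(targets=[-1,-0.6,0,-0.4,0,-1,-1.2,0,-0.7,0,-1,-1.8,0,-0.9,0,-1,-2.4,0,-1.1,0,-1,-3.0,0,-1.2,0,-1,-3.6,0,-1.2,0,-1,-4.2,0,-1.2,0,-1,-4.8,0,-1.2,0,-1,-5.4,0,-1.2,0,-1,-5.8,0,-1.2,0])

```text
clock: 9.8
eef_pos: [624.8, 37.5, 218.1]
tcp_rot: [3.142, -0.0, -2.859]
contact_force: [0.2, -1.1, -0.7]
opening: 0.002
```

```bash
python3 look.py 5
```

```text
scene [(array([ 67.5,   0.2, 135.8]), 0.76)]
top []
[ 45.9   0.5 123.1] [1.  0.5 0.9]
```

View pics/scene5.png

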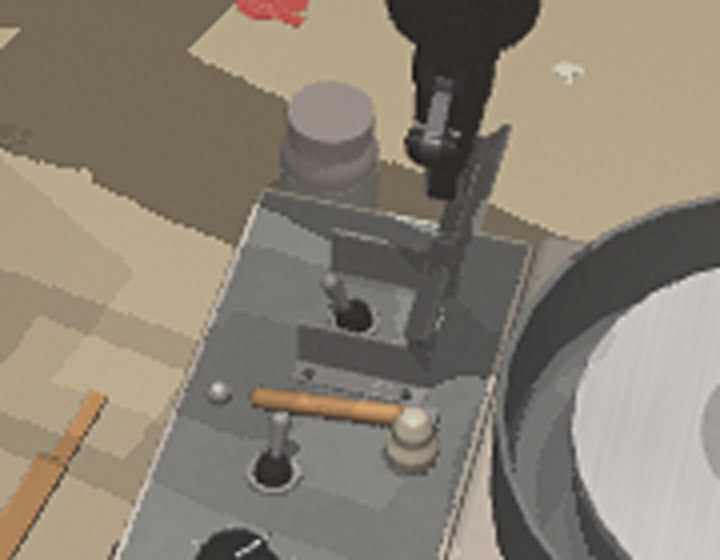

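Request:
move_arm(targets=[-1,-0.5,0,0,0,-1,-1,0,0,0,-1,-1,0,0,0,-1,0,0,0,0,-1,2,0,0,0,-1,5,0,0,0,-1,8,0,0,0,-1,9.5,0,0,0,-1,9.5,0,2,0])

```text
clock: 10.9
eef_pos: [532.5, 10.3, 200.4]
tcp_rot: [-3.141, 0.004, -2.859]
contact_force: [0.4, -0.4, 0.1]
opening: 0.003
```

```bash
python3 look.py 6;  python3 -c "
from h import *
shift([-48,0,24])"
```

```text
scene [(array([ 81.1,  -1.6, 134.6]), 0.75)]
top []
[-4.900e+01  1.000e-01  1.035e+02] [-0.2  0.3 -0.5]
now piv [-4.900e+01  1.000e-01  1.035e+02] yaw -2.859 shift cm [-0.1  -0.01  7.95] turn 0.2
```

View pics/scene6.png

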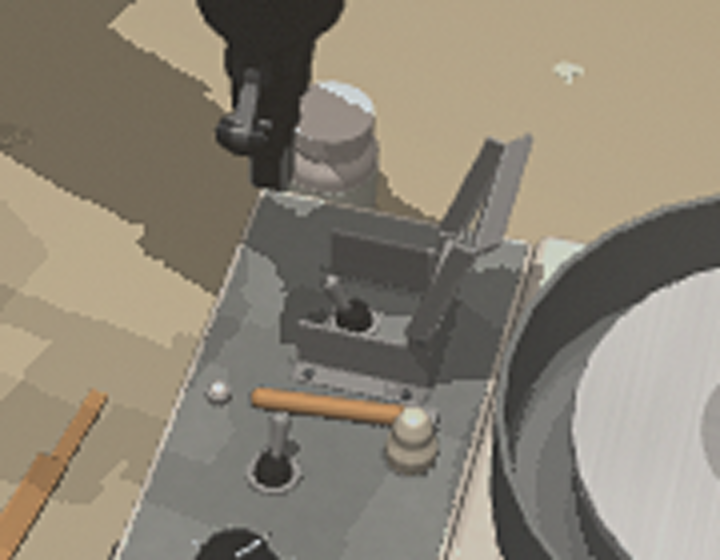

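Request:
move_arm(targets=[-1,0,0,2,0,-1,0,0,4,0,-1,0,0,6,0,-1,0,0,7.5,0,-1,0,0,7.9,0,-1,0,0,8,0,-1,-0.3,0,8,0,-1,-0.6,0,8,0])

```text
clock: 11.9
eef_pos: [539.8, 12.6, 119.3]
tcp_rot: [-3.141, 0.002, -2.859]
contact_force: [0.7, -0.4, -0.5]
opening: -0.002
```

Request:
move_arm(targets=[-1,-0.3,0,0,0,-1,-0.6,0,0,0,-1,-0.9,0,0,0,-1,-1.2,0,0,0,-1,-1.5,0,0,0,-1,-1.8,0,0,0])

```text
clock: 12.5
eef_pos: [554.7, 17.4, 118.0]
tcp_rot: [3.141, -0.003, -2.859]
contact_force: [-5.2, -0.6, 5.0]
opening: -0.002
```

```bash
python3 look.py 7
```

```text
scene [(array([ 78.6,  -2.3, 133.4]), 0.65), (array([ -15.6, -103.4,   35.2]), 0.44)]
top [(array([3.1, 0.2, 1.8]), 0.36)]
[-25.6   0.4  23.1] [-4.3 -0.2  2.2]
```

View pics/scene7.png

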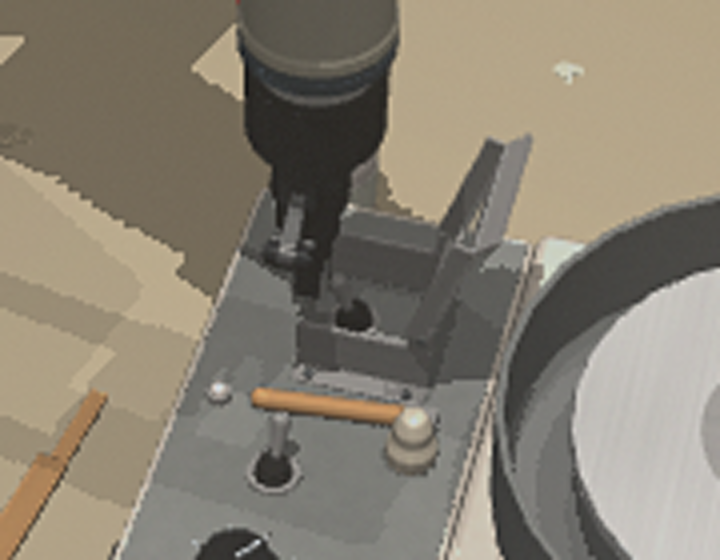

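Pressing on the toggle, seen at about (340,290) of the enlarged view. The guard is still resting open. I'll push further, slowly.

Request:
move_arm(targets=[-1,-0.2,0,0,0,-1,-0.4,0,0,0,-1,-0.6,0,0,0,-1,-0.8,0,0,0])

```text
clock: 13.1
eef_pos: [564.6, 19.8, 118.4]
tcp_rot: [-3.141, 0.001, -2.859]
contact_force: [0.1, -0.5, -0.2]
opening: -0.003
```

Request:
move_arm(targets=[-1,-0.3,0,0,0,-1,-0.6,0,0,0,-1,-0.9,0,0,0,-1,-1.1,0,0,0])

```text
clock: 13.5
eef_pos: [574.8, 22.9, 118.3]
tcp_rot: [-3.142, 0.0, -2.859]
contact_force: [0.4, 0.0, 0.0]
opening: -0.004
```

```bash
python3 look.py 8
```

```text
scene [(array([ 80.8,   0.6, 133.1]), 0.95)]
top [(array([0.8, 0.4, 3. ]), 0.55)]
[-6.1  0.3 23.2] [0.8 0.2 0.7]
```

View pics/scene8.png

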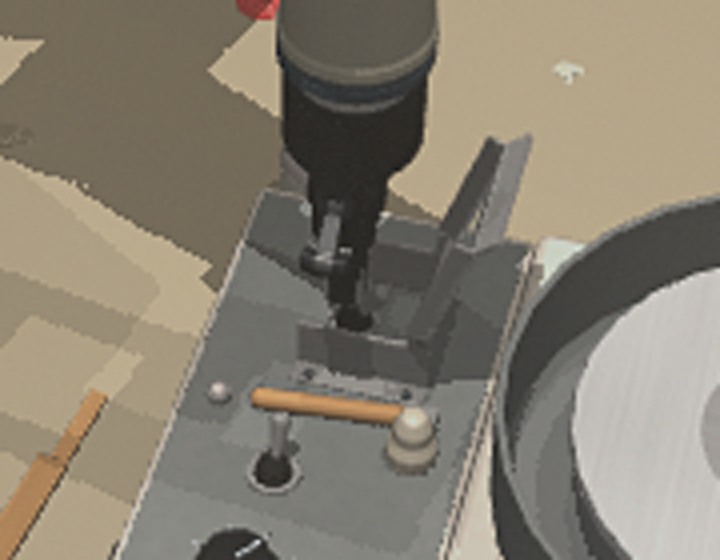

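Request:
move_arm(targets=[-1,1.5,0,0,0,-1,3.5,0,0,0,-1,4.5,0,-2,0,-1,4.5,0,-6,0,-1,4.5,0,-10,0,-1,4.5,0,-14,0,-1,4.5,0,-16,0,-1,4.5,0,-16,0])

```text
clock: 14.5
eef_pos: [532.7, 10.2, 281.7]
tcp_rot: [-3.14, 0.006, -2.859]
contact_force: [-0.7, -1.0, 0.2]
opening: -0.001
```

```bash
python3 look.py 9;  python3 -c "
from h import *
shift([118,0,180])"
```

```text
scene [(array([ 80. ,  -1.4, 133.4]), 0.68)]
top []
[-51.9   0.4 181.8] [ 0.1  0.4 -0.4]
now piv [-51.9   0.4 181.8] yaw -2.859 shift cm [-16.99  -0.1    0.14] turn 0.2
```

View pics/scene9.png

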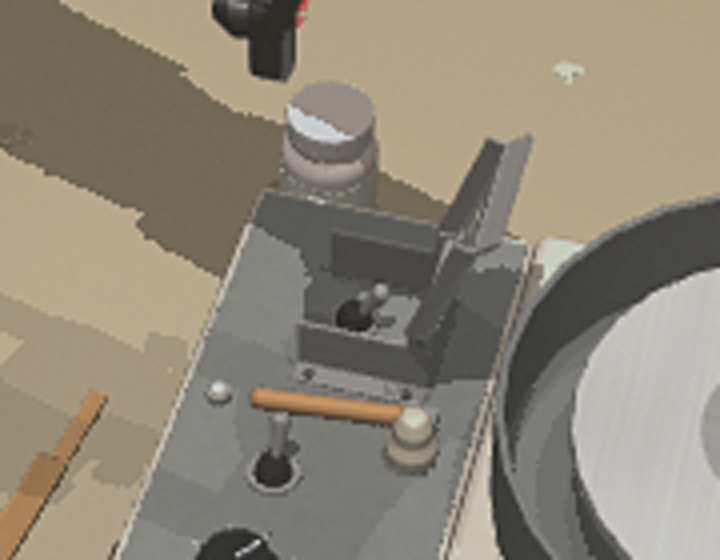

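The toggle now leans towards the wheel head (tip at about (380,291) enlarged), and the guard is open. Next: over the top and behind it.

Request:
move_arm(targets=[-1,-3,0,0,0,-1,-7,0,0,0,-1,-11,0,0,0,-1,-15,0,0,0,-1,-17.2,0,0,0,-1,-17.2,0,0,0,-1,-17.2,0,3,0,-1,-17.2,0,5.5,0,-1,-17.2,0,6.3,0,-1,-17.2,0,6.3,0])

```text
clock: 15.7
eef_pos: [694.6, 57.9, 213.3]
tcp_rot: [3.141, -0.004, -2.859]
contact_force: [-0.1, 0.3, 0.5]
opening: 0.003
```

```bash
python3 look.py 10
```

```text
scene []
top [(array([ 82.4,  -1.2, 134.7]), 0.61)]
[121.6   0.6 121.9] [ 0.7  0.5 -0.3]
```

View pics/scene10.png

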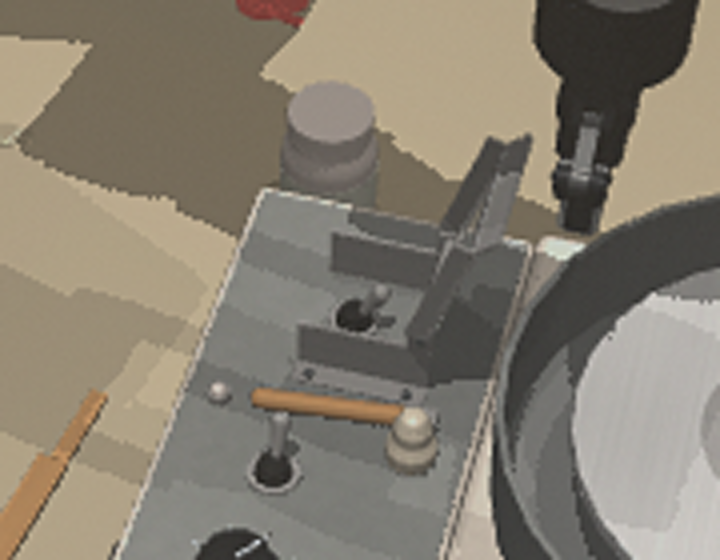

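Request:
move_arm(targets=[-1,0.7,0,0.5,0,-1,1.5,0,0.6,0,-1,2.2,0,0.6,0,-1,3,0,0.6,0,-1,3.7,0,0.6,0,-1,4.4,0,0.4,0,-1,5.1,0,0.4,0,-1,5.8,0,0.4,0,-1,6.5,0,0.4,0])

```text
clock: 16.8
eef_pos: [633.3, 39.9, 211.3]
tcp_rot: [3.142, 0.0, -2.859]
contact_force: [-0.2, -0.6, 0.8]
opening: 0.002
```

```bash
python3 look.py 11
```

```text
scene [(array([ 41. ,   0.8, 139.1]), 0.64)]
top [(array([ 35.3,  -2.4, 138.3]), 0.57)]
[ 56.    0.5 116.4] [ 0.5  0.9 -0.3]
```

View pics/scene11.png

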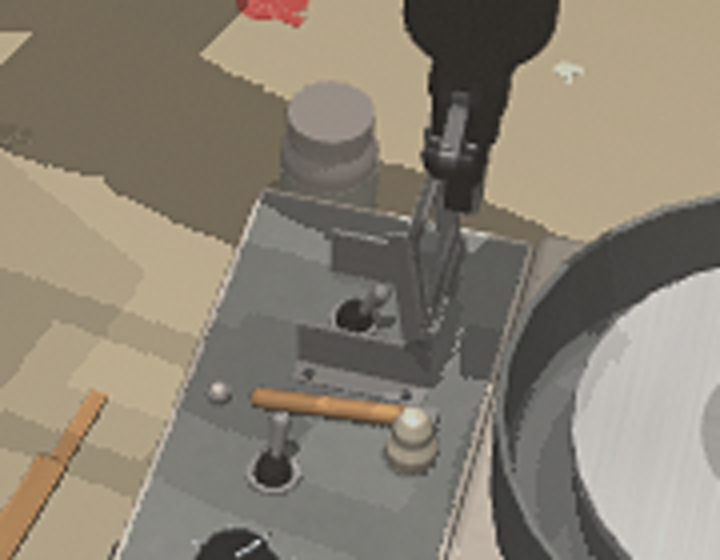

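Request:
move_arm(targets=[-1,0.6,0,0,0,-1,1.2,0,0,0,-1,1.8,0,0,0,-1,1.8,0,0,0,-1,1.0,0,-1,0,-1,1.0,0,-3,0,-1,1.0,0,-6,0,-1,1.0,0,-8,0,-1,1.0,0,-8,0])

```text
clock: 17.9
eef_pos: [626.8, 37.6, 295.5]
tcp_rot: [-3.14, 0.006, -2.859]
contact_force: [1.1, -0.0, 0.5]
opening: -0.003
```

```bash
python3 look.py 12
```

```text
scene [(array([-45.6,  -1.2,  55.1]), 0.88)]
top [(array([-42.7,   0.5,  54.1]), 0.63)]
[ 45.7   0.6 195.2] [-0.4 -0.7  1.5]
```

View pics/scene12.png

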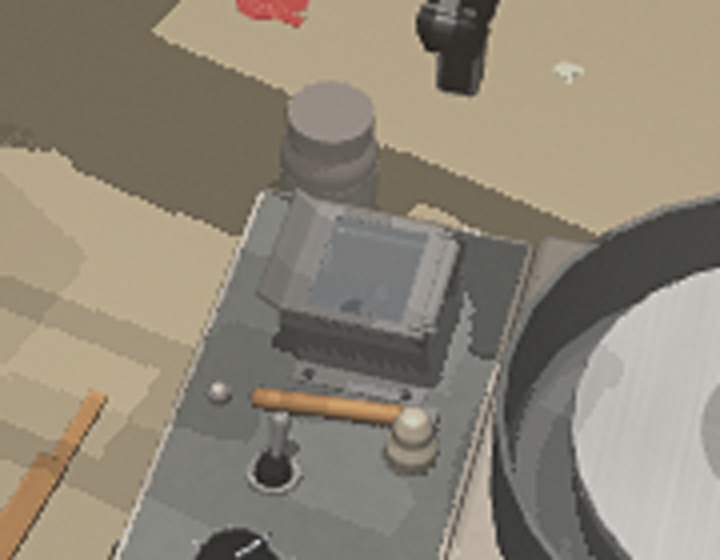

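Request:
move_arm(targets=[-1,1,0,-1,0,-1,2,0,-2,0,-1,2,0,-2,0,-1,2,0,-2,0])

```text
clock: 18.5
eef_pos: [605.0, 31.6, 312.0]
tcp_rot: [-3.141, 0.001, -2.859]
contact_force: [-0.4, -0.1, 0.0]
opening: 0.003
```

Run:
```python
from h import *
import cv2
a=cv2.imread("pics/scene0.png"); f=r.grab_frame("scene"); b=f["img"]
s=np.s_[165:215,320:385]
cat=np.hstack([cv2.resize(x[s],None,fx=6,fy=6,interpolation=cv2.INTER_CUBIC) for x in (a,b)])
cv2.imwrite("pics/cmp.png",cv2.convertScaleAbs(cat,alpha=1.5))
g=r.grab_frame("top")
for t in ["guard_lip","power_tip","direction_tip","speed_mark","figurine","ribtool","mug","jar","knife","tray"]:
    print(t,[[(np.round(x["position"],1).tolist(),round(x["conf"],2)) for x in r.mark_of(q,t)[:1]] for q in (f,g)])
print(r.sense()["contact_force"])
```

```text
guard_lip [[([536.3, 10.0, 146.9], 0.74)], [([537.3, 12.0, 151.1], 0.63)]]
power_tip [[], []]
direction_tip [[([623.2, -151.2, 115.8], 0.7)], [([596.1, -79.1, 126.1], 0.46)]]
speed_mark [[([618.7, -148.6, 116.2], 0.87)], [([620.3, -148.2, 116.4], 0.83)]]
figurine [[([653.1, -46.2, 91.4], 0.49)], [([659.1, -40.0, 98.1], 0.73)]]
ribtool [[([603.5, -38.4, 91.9], 0.61)], [([599.8, -40.1, 95.0], 0.68)]]
mug [[([679.7, -272.2, 1.2], 0.82)], [([675.5, -279.2, 2.3], 0.67)]]
jar [[([471.2, 181.7, 1.8], 0.77)], []]
knife [[([446.9, -129.9, 1.8], 0.93)], [([442.3, -134.0, -2.2], 0.66)]]
tray [[([424.7, -543.4, -0.2], 0.62)], [([419.1, -547.1, -0.1], 0.85)]]
[-0.47219536  0.62462077 -0.54917716]
```

View pics/cmp.png

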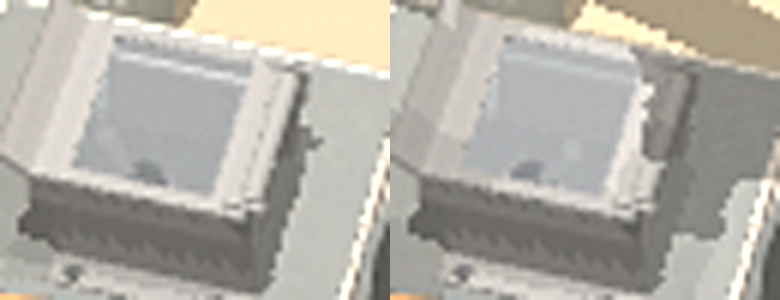

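The guard sits exactly as it did at the start. Through the glass, the toggle end has moved from the front side (left, about (100,130)) to the wheel side (about (570,150)). Nothing else has moved.

```bash
python3 -c "
from rig import r
print(r.sign_off())"
```

```text
the job is handed in; nothing more can be done
None
```

The wheel is switched on: the power toggle leans towards the wheel head, and the guard is shut over it again. I handed the job in at about 18.6 s of the 48 s allowed.

- **How it was done:** I lifted the guard by its lip with the shut fingers until it rested back on its stop. I then pushed the toggle until it snapped over, reached over the guard and pushed it forward past upright so it fell shut.
- **Forces:** The highest contact force I read was about 22 N, while lifting the guard. I only had readings at the end of each move.
- **Guard and toggle:** The lip is within measurement error of its starting position, and the before and after pictures show the guard the same. The toggle was clearly seen leaning towards the wheel head while the guard was open, and it shows faintly in that position through the glass.
- **Other things:** Bystander readings match the start to within about 4 mm, which is the detector's own accuracy. The arm stood clear with no contact force.
- **Checks that failed or disagreed:** The network never gave a usable reading of the power toggle's tip. In the last scene picture it mistook the dial for the direction toggle, but the top view and the pictures show that toggle unmoved. In the last check the jar was found only in the scene camera.

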